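# Lock the drill guide and prove the pin

## Robot

A 7-joint arm with a two-finger parallel gripper is mounted at the origin on a cart in front of the work surface, level with it; the furniture and walls round the work are solid. World frame = base frame: x ahead of the robot, y to its left, z up, the work surface at z = 0. Lengths are in m, angles in rad, forces in N, time in s.
With the tool pointing down it reaches from about 0.425 to 0.95 m from the base axis. Payload 4.7 kg.
Tool frame: the origin (TCP) lies between the finger pads; the fingertips stand 25 mm ahead of it and the grasp point (between the pads) lies 6 mm ahead of it; x points along the fingers, z is the direction in which the jaws open and shut, and the axes are right-handed (so a half turn about x gives the same grasp; the last joint's range is limited). The gripper opens to 85 mm and grips with 20 to 120 N. Pads are 22 mm wide; open, the fingers measure 114 mm over their backs; the gripper's body (76 mm by 85 mm) begins 54 mm behind the grasp point. The pads swing forward as they close: fully open they stand 13 mm farther back than shut.
Start: joints at [-1.227, 0.469, -0.049, 1.532, 0.024, 1.141, -0.082], TCP at [0.246, 0.629, 0.256] pointing down, gripper open.
Joint ranges: [-2.59, 2.59], [-0.33, 1.99], [-1.39, 1.29], [0.1, 2.45], [-1.04, 4.18], [0.21, 1.99], [-2.66, 2.66]. Speed limits (rad/s): [2.57, 2.57, 3.14, 3.14, 3.14, 3.14, 3.14].

## Interface

Orientations are given as a 3x3 rotation matrix whose columns are the frame's x, y, z axes.
In Python, from rig import * gives the robot as it stands. Calls block until the motion is done:
- movep(position, orientation): joint-space move of the TCP to a pose.
- move_l(position, attitude=None, feed=0.15, until_force=None): straight line of the TCP; attitude=None keeps the orientation; feed is the mean speed in m/s. With until_force (N) it stops when the force on the tool has changed by that much, and returns True; else False.
- move_joints(angles): joint-space move.
- command_gripper(opening, newtons=None): finger opening in m; newtons is the grip in N (None keeps the last); returns when the fingers have stopped.
- sleep(seconds).
- inverse_kinematics(position, orientation): joint angles nearest the present ones, or None.
- sense(): the state.
- camera(name): name is "scene" or "side" or "wrist"; returns (picture, depth): 480x640x3 uint8, red, green, blue; 480x640 float32, m along the optical axis (not along the pixel's ray), 0 where there is no reading.
- camera_params(name): a dict with "K" (3x3 intrinsics, pixels), "position" and "rotation" of the camera in the world; the wrist camera has in their place "tool_from_camera" (4x4, takes a point from camera to tool coordinates, whose origin is the TCP and whose axes are the tool frame's). Camera axes: x right, y down, z forward; pixel columns grow to the right and rows downward; lengths in m; the calibration is good to about 2 mm. A picture is of the moment at which its call begins: read the wrist's pose just before it. camera_params takes no time and is no camera call.
A pose or a line that the arm cannot do raises Unreachable and nothing moves.
- finish_job(): hands the job in, once; it reports no verdict.
The state is a dict: "time_s": time; "joint_pos": joint angles; "qd": joint speeds; "joint_efforts": joint torques, N m; "position": TCP position; "tcp_rot": TCP orientation; "wrist_force": force on the tool from outside, world axes, zero at the start; "ft_torque": the same for the moment, N m; "finger_gap": finger opening in m.
Only numpy, scipy, OpenCV 4.12 (cv2) and the standard library are available. Lean on these libraries where they do the work, as an engineer would, in place of code of your own. Each camera call takes 0.05 s, during which the arm holds its last target. There are 200 camera calls.

## Task

The jig must be locked for drilling: swing its guide bar shut, then push the lock pin from the rack through the bar's eye into the receiver until it clicks and its collar is fully down on the bar. Then prove that it holds: pull it straight up by its knob with a slowly rising force to about 15 N, never more than 20 N, keep up that pull for about a second, ease off and let go with the pin still home. Leave the other things where they are.

Things in the scene. Friction and masses are not known exactly. Their poses are not given: they have to be found in the camera images.
- jig: plywood drilling jig, 190 x 330 x 15 mm, fixed to the table; a stack of leaves between grey boards lies on it under the bar. Origin: centre of its underside; x points away from the open side (bar opens to -x), y along the closed bar from receiver to pivot, z up
- guide_bar (a joint): angle of the aluminium guide bar (26 mm wide, 12 mm thick, four brass bushings, eye at its free end) about its upright pivot: 0 = shut against the stop post, grows to 0.75 as it swings open, level, towards jig -x (clockwise from above). Turns easily and stays where it is left
- bar_pivot (a point): on the bar's pivot axis, at the bar's top face (49 mm above the table). The eye is 256 mm from it, the knob 179.5 mm
- bar_knob (a point): centre of the black round handle knob on the bar, 21 mm thick, 35 mm tall; 23 mm above the bar's top face; its top is 12 mm higher, the thick part reaches 9 mm below
- receiver: steel block 62 x 36 x 21 mm on the jig under the shut bar's eye, with a 17 mm upright hole and a sprung, V-nosed plunger on either side that snaps into the lock pin's groove. Their slanting push on the pin adds up to 1.2 to 1.3 times an upward pull on it. Origin: on the hole's axis at the plywood's top (15 mm above the table)
- seat (a point): point on the receiver hole's axis at the height of the bar's top face (49 mm above the table), z up: where the centre of the lock pin's collar underside lies when the pin is home. The bar's eye, 20 mm wide, is centred on it when the bar is shut
- lock_pin: steel pin with a round black knob, 73 mm tall, 90 g, 16 mm shank with groove and tapered nose, 26 mm collar 4 mm thick; stands in a rack hole. Origin: tip of the nose, z up the pin. Going in, the plungers resist from 11 mm above home, most (10 to 20 N) at 5 to 6 mm, give way and draw it home. Home, it starts to lift at about an 8 N pull, yields about 1 mm per 5 N more and jumps out at some 23 N
- lock_collar (a point): centre of the underside of the lock pin's collar, 33 mm above the tip
- lock_knob (a point): point on the lock pin's axis in its knob, 60 mm above the tip; the knob is 24 mm thick and reaches from 11 mm below to 13 mm above this point; below it a 12 mm thick neck, 12 mm long, then the collar
- pin_rack: wooden block 52 x 130 x 40 mm, fixed, with two 18 mm holes 70 mm apart along its y. Origin: centre of its underside
- plain_pin: the other pin in the rack: same shank without groove, and a cross bar instead of a knob (51 mm long, 11 mm thick); not to be used. Origin: tip of the nose
- reel_natural: wooden reel of natural thread, 35 mm wide, 44 mm tall, stands on the table; not to be disturbed. Origin: centre of its underside
- reel_red: wooden reel of red thread, 35 mm wide, 44 mm tall, stands on the table; not to be disturbed. Origin: centre of its underside
- weight_block: leather-covered paper weight, 45 x 85 x 34 mm, lies on the table; not to be disturbed. Origin: centre of its underside

How it is judged:
On the way, in this order (a step that is already met when the one before it is completed fails the run):
1. the bar is shut and the lock pin has clicked home through its eye, collar down on the bar (value of joint guide_bar below 0.03 rad and z of lock_collar in the frame of seat below 0.0008 m and horizontal distance between lock_collar and seat below 0.003 m and angle between lock_pin's own z axis and vertical below 0.06 rad), for 0.2 s.
2. the seated pin is pulled up with at least about 12 N (plungers pressing on it with over 15 N), so that it lifts a little but stays in (value of joint guide_bar below 0.03 rad and z of lock_collar in the frame of seat between 0.0008 and 0.0022 m and horizontal distance between lock_collar and seat below 0.003 m and angle between lock_pin's own z axis and vertical below 0.06 rad and contact force between lock_pin and receiver above 15 N), for 0.3 s.
At the end, for the whole second after the job is handed in: The guide bar is shut (within 0.03 rad), the lock pin stands upright in the receiver with its collar down on the bar (within 1.5 mm of its seat in height, 3 mm sideways), at rest and released (value of joint guide_bar below 0.03 rad and z of lock_collar in the frame of seat below 0.0015 m and horizontal distance between lock_collar and seat below 0.003 m and angle between lock_pin's own z axis and vertical below 0.06 rad and linear speed of lock_pin below 0.01 m/s); the robot touches nothing.
It fails at once if the other pin, the reels or the paper weight are moved by more than 20 mm (distance of any of plain_pin, reel_natural, reel_red, weight_block from where it was at the start of the episode above 0.02 m).
It fails at once if the seated pin is pulled up with clearly more than 20 N (plungers pressing on it with over 27.5 N) (z of lock_collar in the frame of seat between 0.0003 and 0.0027 m and contact force between lock_pin and receiver above 27.5 N).
It also fails if it takes over 53 s, if anything falls off the work surface, if the arm or the gripper's body presses on something with over 40 N, if the wrist force passes 120 N, or if a joint passes its speed limit or range.

## Working session

There is one attempt and no reset: what is moved stays moved. The work goes in short steps, each a Python script; the robot and the scene stay as the last script left them, time stands still between calls to the robot, and variables do not carry over. Pictures are saved under pics/ and viewed, about 8 in all and at most 12, crops included, and the job is handed in when it is done.

```bash
ls; mkdir -p pics; python3 - <<'E'
from rig import *
import cv2,numpy as np
for n in ["scene","side"]:
    p,d=camera(n); cv2.imwrite(f"pics/{n}0.png",p[:,:,::-1]); np.savez(f"pics/{n}0.npz",p=p,d=d)
    print(n,camera_params(n))
s=sense();print(s)
print(camera_params("wrist"))
E
```

```text
pics
scene {'K': array([[500.00005133,   0.        , 311.5943781 ],
       [  0.        , 500.00005133, 231.61916902],
       [  0.        ,   0.        ,   1.        ]]), 'position': array([ 0.14315715, -0.77832831,  1.01412176]), 'rotation': array([[ 0.86466483, -0.38244454,  0.32571599],
       [-0.50208533, -0.6369206 ,  0.58501493],
       [-0.01628055, -0.66937906, -0.74274264]])}
side {'K': array([[543.67751453,   0.        , 322.48383016],
       [  0.        , 543.67751453, 235.84224264],
       [  0.        ,   0.        ,   1.        ]]), 'position': array([-0.05189851, -0.94395623,  0.50721761]), 'rotation': array([[ 0.82800859, -0.22363107,  0.51418957],
       [-0.56046755, -0.30282655,  0.77082567],
       [-0.01667031, -0.92643684, -0.37608094]])}
{'time_s': 0.1, 'joint_pos': array([-1.22687521,  0.46938602, -0.04860761,  1.53357861,  0.02410764,
        1.14100797, -0.08230761]), 'qd': array([-0.00020831, -0.00286846, -0.00109935, -0.00206861, -0.00174914,
        0.00184401, -0.00100865]), 'joint_efforts': array([ 7.41726835e-04, -5.11518824e+01, -4.70059749e-02, -2
[... 303 characters left out ...]
, -1.79286853e-03]]), 'wrist_force': array([-0.41282778, -1.06980045, -0.18687819]), 'ft_torque': array([0.0467751 , 0.00179642, 0.04118428]), 'finger_gap': 0.08545278686921721}
{'K': array([[380.69413088,   0.        , 323.02698106],
       [  0.        , 380.69413088, 243.56049486],
       [  0.        ,   0.        ,   1.        ]]), 'tool_from_camera': array([[-1.07465951e-04, -3.24416493e-01,  9.45914334e-01,
        -1.17598990e-01],
       [-1.67130717e-05, -9.45914339e-01, -3.24416496e-01,
         8.44906853e-02],
       [ 9.99999994e-01, -5.06728613e-05,  9.62315876e-05,
         3.47328875e-04],
       [ 0.00000000e+00,  0.00000000e+00,  0.00000000e+00,
         1.00000000e+00]])}
```

View pics/scene0.png

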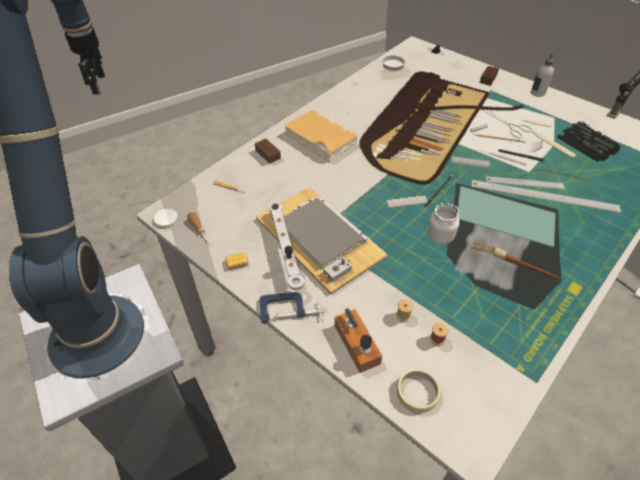

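View pics/side0.png

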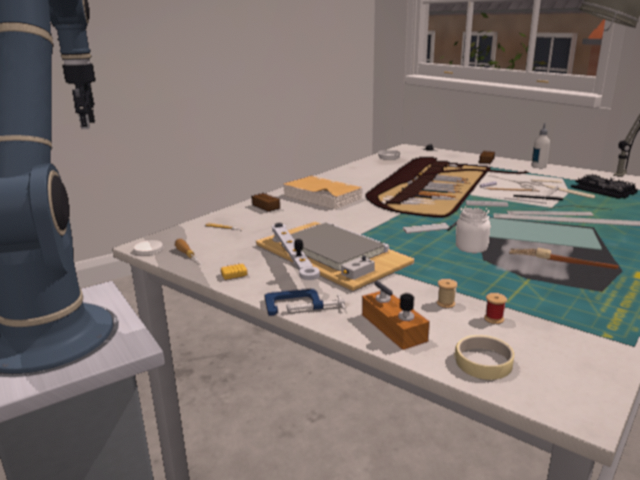

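The scene view shows the open bar: pivot near (278,208), knob (288,252), eye (297,283). The receiver is at (340,268). The rack is at (357,338), with the plain pin at (350,320) and the lock pin's knob at (366,343). The reels are at (404,310) and (440,333). Next I'll get rough positions and take a wrist view from above.

```bash
cat > h.py <<'E'
from rig import *
import cv2,numpy as np
def ray(name,uv,pose=None):
    c=camera_params(name); d=np.linalg.inv(c["K"])@np.array([uv[0],uv[1],1.])
    if name=="wrist":
        p,R=pose; T=c["tool_from_camera"]
        return p+R@T[:3,3], R@T[:3,:3]@d
    return c["position"],c["rotation"]@d
def onz(name,uv,z,pose=None):
    o,d=ray(name,uv,pose); return o+d*(z-o[2])/d[2]
def tri(*rays):
    A=np.zeros((3,3));b=np.zeros(3)
    for o,d in rays:
        d=d/np.linalg.norm(d);M=np.eye(3)-np.outer(d,d);A+=M;b+=M@o
    x=np.linalg.solve(A,b)
    return x,[float(np.linalg.norm(np.cross(x-o,d/np.linalg.norm(d)))) for o,d in rays]
def down(yaw): # tool x down, jaw axis z at angle yaw in the plane
    z=np.array([np.cos(yaw),np.sin(yaw),0]);x=np.array([0,0,-1.]);return np.column_stack([x,np.cross(z,x),z])
def look(tag):
    s=sense(); p,d=camera("wrist"); cv2.imwrite(f"pics/{tag}.png",p[:,:,::-1])
    np.savez(f"pics/{tag}.npz",p=p,d=d,pos=s["position"],R=s["tcp_rot"]); return p,d
E
python3 - <<'E'
from h import *
for n,uv,z in [("pivot",(278,208),.049),("bknob",(288,251),.072),("eye",(297,283),.049),("recv",(340,267),.036),("lockknob",(366,342),.067),("plain",(349,320),.06),("reel",(404,310),.03),("reelred",(440,333),.03),("clamp",(280,307),.0)]:
    print(n,onz("scene",uv,z).round(3))
im=cv2.imread("pics/scene0.png")[180:390,230:470]
cv2.imwrite("pics/crop.png",cv2.resize(im,None,fx=3.3,fy=2.857*1.0 if 0 else 2.85,interpolation=cv2.INTER_CUBIC))
q=sense()
for x in [(.5,-.15),(.55,-.1),(.45,-.1)]:
  for y in (0,1.57,-1.57,3.14):
    print(x,y,inverse_kinematics(np.array([*x,.4]),down(y)) is not None)
E
```

```text
pivot [0.531 0.104 0.049]
bknob [ 0.475 -0.062  0.072]
eye [ 0.454 -0.143  0.049]
recv [ 0.573 -0.146  0.036]
lockknob [ 0.499 -0.365  0.067]
plain [ 0.5   -0.297  0.06 ]
reel [ 0.635 -0.324  0.03 ]
reelred [ 0.667 -0.414  0.03 ]
clamp [ 0.4   -0.152  0.   ]
(0.5, -0.15) 0 True
(0.5, -0.15) 1.57 True
(0.5, -0.15) -1.57 True
(0.5, -0.15) 3.14 True
(0.55, -0.1) 0 True
(0.55, -0.1) 1.57 True
(0.55, -0.1) -1.57 True
(0.55, -0.1) 3.14 True
(0.45, -0.1) 0 True
(0.45, -0.1) 1.57 True
(0.45, -0.1) -1.57 True
(0.45, -0.1) 3.14 False
```

View pics/crop.png

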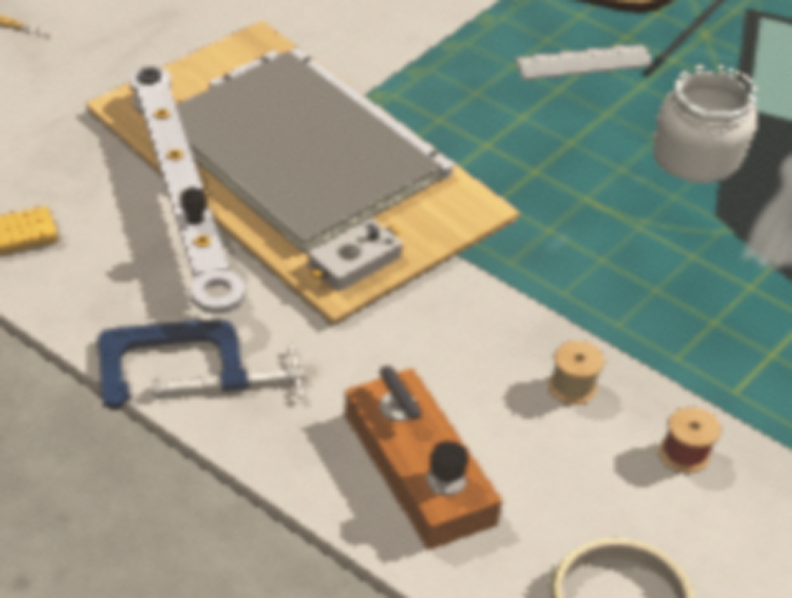

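The crop shows the bar ending in its eye at crop (218,288). The receiver hole is at (348,251) with the stop post beside it at (375,232), and the lock pin knob is at (448,462). Next, a wrist view of both.

```bash
python3 - <<'E'
from h import *
s=sense()
movep(np.array([.53,-.11,.36]),down(0.0))
look("w1"); q=sense(); print(q["time_s"],q["position"],q["joint_pos"].round(2))
E
```

```text
2.9583 [ 0.53030961 -0.10900042  0.35978666] [-0.52  0.2   0.77  1.74 -0.14  1.26  0.29]
```

View pics/w1.png

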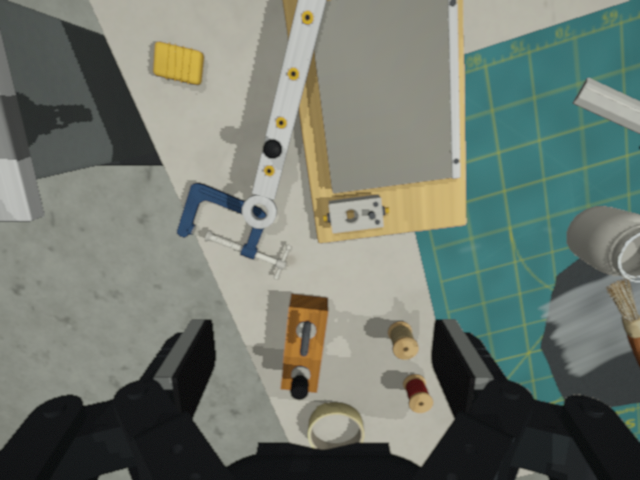

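The wrist view shows the eye at (259,211), bar knob top (272,148), receiver hole (352,215), and lock pin knob (299,382). The rack stands clear.

```bash
python3 - <<'E'
from h import *
f=np.load("pics/w1.npz");P=(f["pos"],f["R"])
g=cv2.cvtColor(f["p"],cv2.COLOR_RGB2HSV)
def blob(box,m):
    x0,y0,x1,y1=box;n,l,st,c=cv2.connectedComponentsWithStats(m[y0:y1,x0:x1].astype(np.uint8))
    i=1+np.argmax(st[1:,4]);return c[i]+[x0,y0],st[i]
v=f["p"].max(2)
print("bknob",*(k:=blob((255,130,290,165),v<60)),"lk",*(l:=blob((280,365,320,405),v<60)))
print("hole",*(h:=blob((342,207,363,224),v<110)))
bk=onz("wrist",k[0],.078,P);print("bknob",bk)
for n,uv,z in [("eye",(259,211),.049),("rh",h[0],.036),("lk",l[0],.070)]: print(n,onz("wrist",uv,z,P))
for n,uv,z in [("scene eye",(230+218/3.3,180+288/2.85),.049),("s rh",(230+348/3.3,180+251/2.85),.036),("s lk",(230+449/3.3,180+460/2.85),.070),("s bk",(230+193/3.3,180+203/2.85),.072),("s piv",(230+150/3.3,180+75/2.85),.054)]: print(n,onz("scene",uv,z))
im=f["p"][190:410,240:440,::-1]; cv2.imwrite("pics/w1c.png",cv2.resize(im,None,fx=2.7,fy=2.7,interpolation=cv2.INTER_CUBIC))
for n,uv in [("rh",(350,207)),("eye",(259,224)),("racktop",(305,367)),("bk",(272,148)),("lk",(299,382))]:
    u,w=uv; o,d=ray("wrist",uv,P); print(n,(o+d*f["d"][w,u]).round(4))
E
```

```text
bknob [271.89919355 148.45564516] [  8  10  18  18 248] lk [299.07250755 386.68882175] [ 11  10  17  24 331]
hole [351.64516129 219.29032258] [ 5 10 10  5 31]
bknob [ 0.47729147 -0.05883457  0.078     ]
eye [ 0.4556759  -0.13173417  0.049     ]
rh [ 0.56401261 -0.14496212  0.036     ]
lk [ 0.49904257 -0.360654    0.07      ]
scene eye [ 0.45480004 -0.13646708  0.049     ]
s rh [ 0.56177442 -0.14302401  0.036     ]
s lk [ 0.49892286 -0.36480215  0.07      ]
s bk [ 0.47519149 -0.06307794  0.072     ]
s piv [0.52652245 0.10832451 0.054     ]
rh [ 0.5616 -0.1296  0.0371]
eye [ 0.4549 -0.1472  0.0494]
racktop [ 0.5056 -0.3517  0.0414]
bk [ 0.4781 -0.0579  0.0836]
lk [ 0.4994 -0.3504  0.0736]
```

View pics/w1c.png

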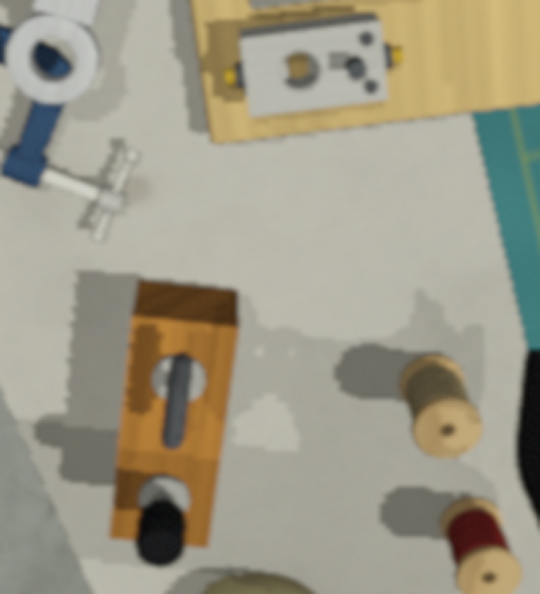

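```bash
python3 - <<'E'
from h import *
R=down(0.138)
command_gripper(.045,20)
movep(np.array([.477,-.060,.16]),R)
move_l(np.array([.477,-.060,.088]),R)
command_gripper(.027,20)
f0=sense()["wrist_force"]
print(sense()["position"],f0)
R_=np.array([.5516,-.066,.088])
hit=move_l(R_-np.array([.99,.137,0])*.01,feed=.08,until_force=10)
print(hit,sense()["position"])
if not hit:
    hit=move_l(R_+np.array([.99,.137,0])*.015,feed=.04,until_force=10)
s=sense();print(hit,s["position"],s["wrist_force"]-f0)
move_l(s["position"]-np.array([.99,.137,0])*.002,feed=.05)
command_gripper(.045)
p=sense()["position"];p[2]=.16; move_l(p,feed=.2)
movep(np.array([.562,-.13,.2]),R)
look("w2");print(sense()["time_s"])
E
```

```text
[ 0.47742841 -0.05991203  0.08863656] [-0.0598578   0.74497349  0.86031357]
False [ 0.54119265 -0.06735585  0.08788146]
True [ 0.55575625 -0.06543698  0.08721063] [-0.49673202 -0.44840973 -1.13342328]
8.2083
```

View pics/w2.png

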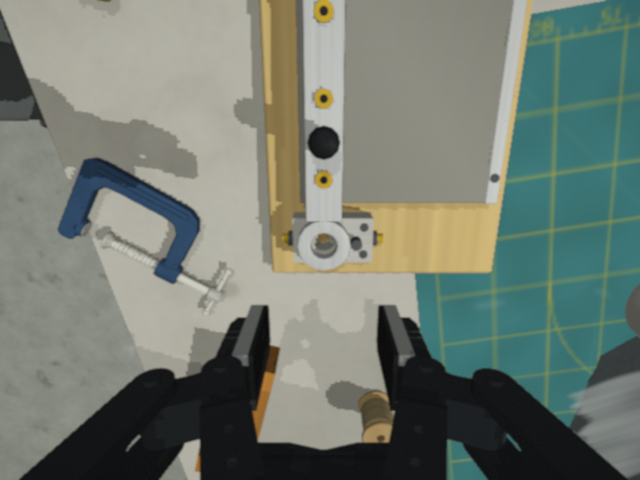

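The bar is now shut, parallel to the jig edge and against the post. Its eye ring is at about (323,245), over the receiver hole. I'll locate the eye precisely, then look at the lock pin from close by.

```bash
python3 - <<'E'
from h import *
f=np.load("pics/w2.npz");P=(f["pos"],f["R"])
g=cv2.cvtColor(f["p"],cv2.COLOR_RGB2GRAY)
c=cv2.HoughCircles(cv2.GaussianBlur(g[205:285,280:370],(3,3),0),cv2.HOUGH_GRADIENT,1,5,param1=100,param2=12,minRadius=10,maxRadius=32)
for u,v,r in c[0][:6]: print(u+280,v+205,r,onz("wrist",(u+280,v+205),.049,P).round(4))
d=f["d"][205:285,280:370]
# depth-based ring: points at height of bar top
vv,uu=np.mgrid[205:285,280:370]
K=camera_params("wrist")["K"];T=camera_params("wrist")["tool_from_camera"]
X=np.stack([(uu-K[0,2])/K[0,0]*d,(vv-K[1,2])/K[1,1]*d,d],-1)@T[:3,:3].T+T[:3,3]
X=X@P[1].T+P[0]
m=(abs(X[...,2]-.049)<.004)&(vv>222)&(d>0)
e=cv2.fitEllipse(max(cv2.findContours(m.astype(np.uint8),cv2.RETR_EXTERNAL,cv2.CHAIN_APPROX_NONE)[0],key=len))
print("depth ring",e,onz("wrist",(e[0][0]+280,e[0][1]+205),.049,P).round(4), np.median(X[m][:,2]))
movep(np.array([.499,-.355,.2]),down(0.05))
look("w3")
f=np.load("pics/w3.npz");P=(f["pos"],f["R"]);v=f["p"].max(2)
cv2.imwrite("pics/w3c.png",f["p"][100:400,160:480,::-1])
E
```

```text
323.5 242.5 26.8 [ 0.5619 -0.1382  0.049 ]
318.5 240.5 31.4 [ 0.558  -0.1371  0.049 ]
329.5 248.5 31.4 [ 0.567  -0.1422  0.049 ]
330.5 240.5 20.2 [ 0.5668 -0.1359  0.049 ]
318.5 245.5 28.0 [ 0.5585 -0.141   0.049 ]
311.5 234.5 25.7 [ 0.5523 -0.1332  0.049 ]
depth ring ((45.797061920166016, 40.135623931884766), (46.18528366088867, 59.56058120727539), 90.40533447265625) [ 0.5639 -0.14    0.049 ] 0.04875755001629044
```

View pics/w3c.png

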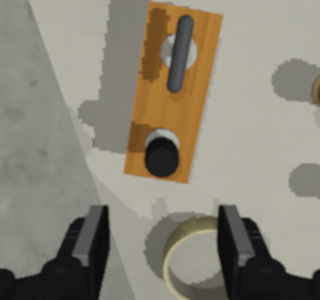

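The crop shows the lock pin knob at about full-frame (322,257). The rack is clear of the fingers with the jaw axis across it. Next I'll measure the knob and ring by masks.

```bash
python3 - <<'E'
from h import *
from scipy.optimize import least_squares
f=np.load("pics/w3.npz");P=(f["pos"],f["R"]);v=f["p"].max(2)
x0,y0=295,230
m=(v[y0:290,x0:350]<45).astype(np.uint8)
n,l,st,c=cv2.connectedComponentsWithStats(m);i=1+np.argmax(st[1:,4]);print(st[i],c[i]+[x0,y0])
w=st[i][2]; top=(x0+st[i][0]+(w-1)/2, y0+st[i][1]+st[i][3]-1-(w-1)/2)
print("top circle",top,onz("wrist",top,.080,P), "centroid@.068",onz("wrist",c[i]+[x0,y0],.068,P))
z=f["d"][int(top[1]),int(top[0])];o,d=ray("wrist",top,P);print("depth pt",o+d*z)
f=np.load("pics/w2.npz");P=(f["pos"],f["R"]);p=f["p"]
hsv=cv2.cvtColor(p,cv2.COLOR_RGB2HSV)
# radial edges of ring (inner and outer) from (323,245)
g=cv2.GaussianBlur(cv2.cvtColor(p,cv2.COLOR_RGB2GRAY).astype(np.float32),(3,3),0)
for lo,hi,name,sg in [(8,19,"inner",1),(20,32,"outer",-1)]:
    pts=[]
    for a in np.deg2rad(np.arange(-20,201,5)):
        r=np.arange(lo,hi,.25);pr=cv2.remap(g,(323+r*np.cos(a)).astype(np.float32)[None],(245+r*np.sin(a)).astype(np.float32)[None],1)[0]
        k=np.argmax(sg*np.gradient(pr));pts.append([323+r[k]*np.cos(a),245+r[k]*np.sin(a)])
    W=np.array([onz("wrist",q,.049,P)[:2] for q in pts])
    s=least_squares(lambda t:np.hypot(*(W-t[:2]).T)-t[2],[.562,-.14,.015],loss="soft_l1",f_scale=.0005)
    print(name,s.x,np.median(abs(s.fun)))
im=p[195:295,270:390,::-1].copy();cv2.imwrite("pics/w2c.png",cv2.resize(im,None,fx=5,fy=5,interpolation=cv2.INTER_CUBIC))
E
```

```text
[  10    8   33   39 1015] [321.23842365 256.8817734 ]
top circle (np.float64(321.0), np.float64(260.0)) [ 0.49877056 -0.36082117  0.08      ] centroid@.068 [ 0.49899739 -0.36314443  0.068     ]
depth pt [ 0.49877458 -0.36092469  0.0797338 ]
inner [ 0.56330518 -0.14173314  0.00891263] 0.0005341047018315448
outer [ 0.56225138 -0.14039082  0.01942309] 0.0002485687879671926
```

View pics/w2c.png

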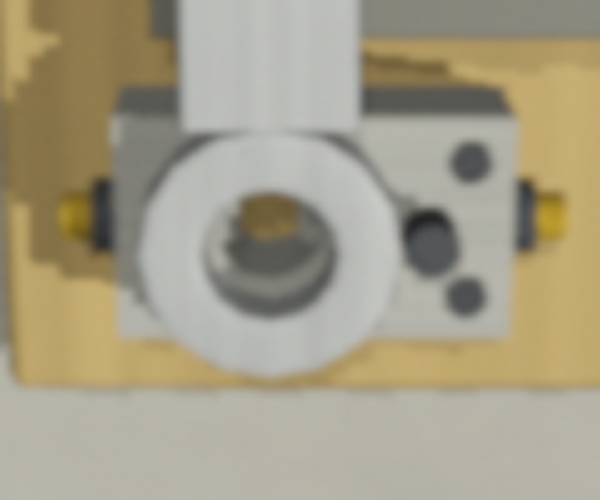

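```bash
python3 - <<'E'
from h import *
f=np.load("pics/w3.npz");P=(f["pos"],f["R"]);d=f["d"][225:295,290:355];vv,uu=np.mgrid[225:295,290:355]
c=camera_params("wrist");K=c["K"];T=c["tool_from_camera"]
X=(np.stack([(uu-K[0,2])/K[0,0]*d,(vv-K[1,2])/K[1,1]*d,d],-1)@T[:3,:3].T+T[:3,3])@P[1].T+P[0]
t=X[(X[...,2]>.0775)&(X[...,2]<.083)];print(len(t),t.mean(0),t.min(0),t.max(0))
ctr=(t.min(0)+t.max(0))/2; ctr=(ctr+t.mean(0))/2
assert np.hypot(ctr[0]-.499,ctr[1]+.362)<.004
R=down(0.138)
command_gripper(.06,60)
move_l(np.array([ctr[0],ctr[1],.12]),R,feed=.15)
move_l(np.array([ctr[0],ctr[1],.075]),R,feed=.08)
command_gripper(.015,80)
s=sense();print("grip",s["finger_gap"],s["position"],s["wrist_force"])
np.savez("g.npz",pos=s["position"],ctr=ctr)
p=s["position"].copy();p[2]+=.085
move_l(p,R,feed=.1)
s=sense();print("lift",s["finger_gap"],s["wrist_force"],s["time_s"])
# offset of TCP from pin: only along tool y (along-pad)
e=np.array([.5622,-.1408]);off=s["position"][:2]-ctr[:2];yt=R[:2,1];off=yt*(off@yt)
print("off",off)
movep(np.array([*(e+off),s["position"][2]]),R)
s=sense();print(s["position"],s["time_s"])
for n in ("scene","side"):
    q,_=camera(n);cv2.imwrite(f"pics/{n}1.png",q[:,:,::-1])
a=cv2.imread("pics/scene1.png")[190:340,270:420];b=cv2.imread("pics/side1.png")[180:330,270:420]
cv2.imwrite("pics/both.png",cv2.resize(np.hstack([a,b]),None,fx=2.6,fy=2.6,interpolation=cv2.INTER_CUBIC))
E
```

```text
888 [ 0.4992652  -0.36174297  0.07973147] [ 0.48797595 -0.37416217  0.07759214] [ 0.51103601 -0.35065638  0.08196873]
grip 0.02167517402920006 [ 0.49970317 -0.36242077  0.07575692] [-1.02457536  0.13358392  4.44634029]
lift 0.021789915654775126 [-0.72049301 -0.1725253  -1.37137828] 12.3167
off [-1.65552037e-05  1.19202737e-04]
[ 0.56170084 -0.14265132  0.16012108] 13.2333
```

View pics/both.png

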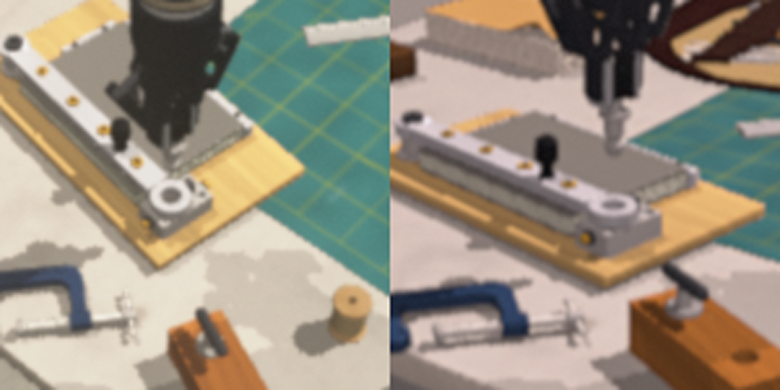

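The pin hangs upright in the gripper above the jig. Next a guarded descent through the eye.

```bash
cat >> h.py <<'E'
def st(tag):
    s=sense();print(tag,s["position"].round(4),s["wrist_force"].round(2),round(s["time_s"],2),round(s["finger_gap"],4));return s
E
python3 - <<'E'
from h import *
R=down(.138);t=np.array([.5622,-.1407]);zh=.0848
move_l(np.array([*t,.125]),R,feed=.1);sleep(.2);s=st("above")
c=t+(t-s["position"][:2])
move_l(np.array([*c,.121]),R,feed=.03);sleep(.2);s=st("corr")
hit=move_l(np.array([*c,zh+.013]),R,feed=.04,until_force=6)
s=st("down %s"%hit); print("tip z",s["position"][2]-zh+.016)
E
```

```text
above [ 0.5627 -0.1409  0.1257] [-0.73 -0.59 -1.28] 14.03 0.0215
corr [ 0.5618 -0.1405  0.1211] [ 0.25  0.83 -0.49] 14.52 0.0218
down False [ 0.5616 -0.1405  0.0977] [ 0.36  0.38 -0.35] 15.25 0.0217
tip z 0.028905076323325035
```

```bash
python3 - <<'E'
from h import *
R=down(.138);s=st("a");c=np.array([.5618,-.1406]);zh=.0848
hit=move_l(np.array([*c,zh-.006]),R,feed=.012,until_force=28)
s=st("press %s"%hit); sleep(.3); st("rest")
E
```

```text
a [ 0.5616 -0.1405  0.0977] [ 0.36  0.38 -0.35] 15.25 0.0217
press True [ 0.5622 -0.1406  0.0846] [-2.49  0.77  6.73] 16.44 0.0217
rest [ 0.5622 -0.1406  0.0846] [-1.28  1.58  6.96] 16.74 0.022
```

The press stopped at z = 0.0846, against 0.0848 expected for home, so it looks seated. Now the slow pull, stepping on force feedback.

```bash
cat >> h.py <<'E'
def fz(n=6,dt=.02):
    a=[]
    for _ in range(n): a.append(sense()["wrist_force"][2]); sleep(dt)
    return float(np.mean(a))
E
python3 - <<'E'
from h import *
R=down(.138);s=st("a");c=s["position"][:2];z0=z=s["position"][2];t0=s["time_s"]
while True:
    z+=.0002
    if z>z0+.0045: print("limit");break
    move_l(np.array([*c,z]),R,feed=.005); f=fz(4)
    q=sense();print(round((z-z0)*1e3,2),round((q["position"][2]-z0)*1e3,2),round(f,2),round(q["time_s"],2))
    if f<-11: print("paused near");break
    if q["time_s"]-t0>10: break
E
```

```text
a [ 0.5622 -0.1406  0.0846] [-1.28  1.58  6.96] 16.74 0.022
0.2 0.08 1.07 17.1
0.4 0.13 -2.14 17.42
0.6 0.22 -6.47 17.73
0.8 0.44 -9.18 18.05
1.0 0.67 -11.41 18.37
paused near
```

```bash
python3 - <<'E'
from h import *
R=down(.138);s=st("a");c=s["position"][:2];z0=.0846;z=z0+.001
c=np.array([.5622,-.1406])
while z<z0+.0025:
    z+=.00012
    move_l(np.array([*c,z]),R,feed=.005); f=fz(4)
    q=sense();print(round((z-z0)*1e3,2),round((q["position"][2]-z0)*1e3,2),round(f,2),round(q["time_s"],2))
    if f<-15: break
for _ in range(5): print("hold",round(fz(8,.025),2))
st("held")
# ease off
while z>z0+.0002:
    z-=.0003; move_l(np.array([*c,z]),R,feed=.005)
print(fz()); st("eased")
E
```

```text
a [ 0.562  -0.1404  0.0853] [  4.38   0.   -11.43] 18.37 0.0219
1.12 0.92 -12.73 18.68
1.24 1.04 -14.36 19.0
1.36 1.2 -14.95 19.32
1.48 1.33 -15.85 19.63
hold -15.81
hold -16.23
hold -16.01
hold -16.08
hold -15.45
held [ 0.5621 -0.1406  0.086 ] [  2.54   0.94 -15.47] 20.63 0.0216
-4.121467598588729
eased [ 0.5625 -0.1409  0.0848] [ 1.48 -0.09 -4.39] 21.98 0.0217
```

```bash
python3 - <<'E'
from h import *
R=down(.138);c=np.array([.5622,-.1406])
move_l(np.array([*c,.0844]),R,feed=.005);print(fz())
command_gripper(.06);s=st("open")
move_l(np.array([*c,.15]),R,feed=.1)
move_l(np.array([.562,-.13,.2]),R,feed=.15);sleep(.3)
p,d=look("w4");s=st("away")
P=(s["position"],s["tcp_rot"])
cam=camera_params("wrist");K=cam["K"];T=cam["tool_from_camera"]
vv,uu=np.mgrid[0:480,0:640]
X=(np.stack([(uu-K[0,2])/K[0,0]*d,(vv-K[1,2])/K[1,1]*d,d],-1)@T[:3,:3].T+T[:3,3])@P[1].T+P[0]
m=(np.hypot(X[...,0]-.5622,X[...,1]+.1408)<.016)&(X[...,2]>.083)&(X[...,2]<.1);t=X[m]
print("knob top",t.mean(0),np.percentile(t[:,2],[10,50,90]),"expect z .089")
q,_=camera("side");b=q[195:315,280:400,::-1];a=p[150:330,240:420,::-1]
cv2.imwrite("pics/end.png",np.hstack([cv2.resize(a,(390,390)),cv2.resize(b,(390,390),interpolation=cv2.INTER_CUBIC)]))
E
```

```text
-1.3811552907964042
open [ 0.5622 -0.1406  0.0845] [0.03 0.44 0.33] 22.78 0.0601
away [ 0.5617 -0.1301  0.1994] [-0.41 -0.1  -0.54] 24.43 0.0602
knob top [ 0.56212484 -0.1395378   0.08841241] [0.08647235 0.08883794 0.0897586 ] expect z .089
```

View pics/end.png

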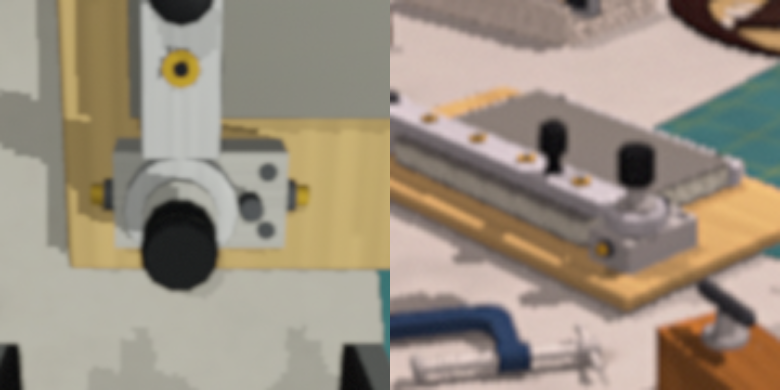

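The pin stands upright in the shut bar with its collar on the eye, and the gripper is clear. The knob top is at 88.8 mm against 89 mm expected. Handing in.

```bash
python3 -c "
from rig import *
finish_job()"
```

```text
the job is handed in; nothing more can be done
```

The jig is locked and the pull test held; I handed the job in at about 24.5 s of the 53 s allowed. The hand-in gives no verdict, so these are my own measurements.

- **Bar:** I swung it shut by its knob until it met the stop post. The pictures show it parallel to the jig edge.
- **Pin:** I took the lock pin from the rack and pushed it through the eye. It stopped 0.2 mm from the expected home height. I took the click from that height and the force stop; I did not sense it directly.
- **Pull test:** The force rose slowly to about 16 N and held at 15.5–16.2 N for about 1 s, with the gripper 1.3 mm above its pressed-home height. I then eased off and let go.
- **Last check:** The pin stands upright with its knob top at 88.8 mm (expected 89 mm). Sideways it is about 1 mm from the eye centre, which is within calibration error. The gripper is clear, and the last pictures show nothing else disturbed, though the reels and paper weight were not in that final view.

No check failed. One reading was off: after the move over the eye, the arm was about 2 mm from its target, and I corrected that before going down.

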